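# Gauge the post holders and pull the rejects

### The arm

A 7-joint arm with a two-finger parallel gripper is mounted at the origin on the work surface. World frame = base frame: x ahead of the robot, y to its left, z up, the work surface at z = 0. Lengths are in m, angles in rad, forces in N, time in s.
With the tool pointing down it reaches from about 0.4 to 0.925 m from the base axis. Payload 5.6 kg.
Tool frame: the origin (TCP) lies midway between the tips of the shut fingers; the grasp point (between the pads) lies grip_point_offset behind it (grip_point_offset is the distance from the TCP to the grasp point, in m); y points along the fingers, x is the direction in which the jaws open and shut, and the axes are right-handed (so a half turn about y gives the same grasp; the last joint's range is limited). The gripper opens to 85 mm and grips with 20 to 120 N. Pads are 22 mm wide; open, the fingers measure 114 mm over their backs; the gripper's body (76 mm by 85 mm) begins 54 mm behind the grasp point. The pads swing forward as they close: fully open they stand 13 mm farther back than shut.
Start: joints at [-1.28, 0.468, -0.012, 1.603, 0.006, 1.071, -0.056], TCP at [0.213, 0.614, 0.231] pointing down, gripper open.
Joint ranges: [-2.53, 2.53], [-0.31, 2.02], [-1.57, 1.55], [0.28, 2.44], [-1.29, 4.43], [0.15, 1.84], [-2.92, 2.92]. Speed limits (rad/s): [2.57, 2.57, 3.14, 3.14, 3.14, 3.14, 3.14].

### API

Orientations are given as a unit quaternion [x, y, z, w].
In Python, from plant import * gives the robot as it stands.
- The arm moves only by the shell command python3 -m handwheel 'ROWS' [FORCE]. ROWS is JSON, a list that holds one entry, the list of rows, each a list of 5 numbers: the finger opening in cm, from 0 to 8.54, then the shift along the tool's x, y, z in cm, then the turn about the tool's y in rad. In form: [[[hand, x, y, z, turn], ...]]. A call has 1 to 8 rows; each row shifts and turns the commanded pose from where the row before left it, along the tool's axes as they then stand; what a row does not reach is not made up. A row lasts 1/8 s, in which the tool goes at most 62.5 mm and 10.7 degrees, less where a joint would pass 70% of its speed; a pose out of reach is approached as far as the arm can. A call is refused whole if a number of a shift passes 6.25 or a number of a turn 0.188, either way. A call with a gripper value outside its range is refused whole. The fingers move at their own pace and stop on an object; FORCE is the grip in N (left out, the last holds). Time passes only in rows, so rows that do not move let the fingers close. It gives the time, the measured TCP pose, the force and the opening at its end, in the units of the state.
- get_state(): the state, without advancing time (a new reading comes with each control period).
- capture(name): name is "scene" or "side" or "wrist"; returns a dict with "frame" (384x512x3 uint8, red, green, blue), "range_z" (384x512 float32, m along the optical axis (not along the pixel's ray), 0 where there is no reading), "fx", "fy", "cx", "cy" (pixels), "R" (3x3) and "t" (3): a world point X has camera coordinates R X + t. Camera axes: x right, y down, z forward; pixel columns grow to the right and rows downward; lengths in m; the calibration is good to about 2 mm. The wrist camera is an equidistant fisheye: a pixel r from the principal point sees the ray r / f radians off the axis. A picture is of the moment at which its call begins.
- close_job(): hands the job in, once; it reports no verdict.
Trained networks look in a picture, given as the dict that the camera call returned (one of the last four; its "shot" number tells which), for a name from the list of things; names that differ only in an ending like _2 or _b are one class to them, and where a whole thing is asked for, a point or a joint stands for the part that bears it (a point fixed in the world has none). Each returns a list of dicts, best first, with "p" (0 to 1); they miss things now and then, are a little off and sometimes report something else, mostly with a low value. They report only what shows in the picture. A call takes as long as a camera call.
- look_for(picture, name): "pixel" ([row, column] in pixels, amid what is visible of it).
- cut_out(picture, name): "region" (384x512 bool, what is visible of it) and "pixel" ([row, column] in pixels, amid what is visible of it).
The state is a dict: "time": time; "joint_positions": joint angles; "joint_velocities": joint speeds; "tau": joint torques, N m; "tcp_pos": TCP position; "orientation": TCP orientation; "contact_force": force on the tool from outside, world axes, zero at the start; "moment": the same for the moment, N m; "gripper_width": finger opening in m.
Only numpy, scipy, OpenCV 4.12 (cv2) and the standard library are available. Lean on these libraries where they do the work, as an engineer would, in place of code of your own. Each camera call takes 0.05 s, during which the arm holds its last target.

### The job

Check the three post holders in the rack with the plug gauge: starting with the one nearest the gauge stand and working along the row, lower the gauge into each as far as it goes, without forcing it. A holder that takes the gauge right down to its collar stays where it is; stand any that stops it short upright in the grey reject tray, and put the gauge back home in its stand. Leave the other things on the table undisturbed.

Things in the scene. Friction and masses are not known exactly. Their poses are not given: they have to be found in the camera images.
- gauge: Go plug gauge, 90 g, 85 mm long, upright in its stand, collar on the stand's top: steel pin 12.2 mm in diameter (nose tapers to 8.4 mm over the last 3 mm), collar 24 mm in diameter, round grooved handle 18 mm in diameter. Origin at the pin's lower end, z up to the handle: pin 0 to 36 mm, collar 36 to 40, handle 40 to 85.
- gauge_stand: Wooden block 60 x 60 x 44 mm fixed to the table, with one upright hole 14.5 mm in diameter and 41 mm deep in the centre of its top, for the gauge. Origin at the centre of its underside, z up.
- gauge_stand_hole0 (a point): Centre of the mouth of the stand's hole, on the block's top, 44 mm above the table; with the gauge home its origin lies 36 mm below this point.
- rack: Aluminium plate 60 x 250 x 14 mm fixed to the table, long side along its y axis; three round pockets (29.6 mm in diameter, 8 mm deep, floor 6 mm above the table) in a row at y = -90, 0 and +90 mm. Origin at the centre of its underside. Its -y end lies towards the gauge stand. Holders stand loose in the pockets, tops 56 mm above the table: draw the gauge out smoothly or one lifts with it.
- rack_hole0 (a point): Centre of the mouth of the rack's first (nearest the gauge stand) pocket, 14 mm above the table.
- rack_hole1 (a point): Centre of the mouth of the rack's middle pocket, 14 mm above the table.
- rack_hole2 (a point): Centre of the mouth of the rack's last (farthest from the gauge stand) pocket, 14 mm above the table.
- holder_a: One of three look-alike post holders: black steel cylinder, diameter 28 mm, 50 mm tall, 170 g, upright in a pocket of the rack, in any order. Origin at the centre of its underside, z up its axis. A brass locking screw head, 11 mm in diameter, backed off clear of the bore, sticks out 12 mm on its +x side, 36 mm above the underside: grip across its y axis.
- holder_a_bore (a point): Centre of the bore's mouth in this holder's top face, 50 mm above its underside. The bore is 13.7 mm in diameter and clear to 38 mm deep if sound, down to the plug at its foot; in a faulty holder that plug sits too high and the bore ends on it 18 mm deep (plug_high in the rules). Neither name nor outside tells which; any number may be faulty.
- holder_b: One of three look-alike post holders: black steel cylinder, diameter 28 mm, 50 mm tall, 170 g, upright in a pocket of the rack, in any order. Origin at the centre of its underside, z up its axis. A brass locking screw head, 11 mm in diameter, backed off clear of the bore, sticks out 12 mm on its +x side, 36 mm above the underside: grip across its y axis.
- holder_b_bore (a point): Centre of the bore's mouth in this holder's top face, 50 mm above its underside. The bore is 13.7 mm in diameter and clear to 38 mm deep if sound, down to the plug at its foot; in a faulty holder that plug sits too high and the bore ends on it 18 mm deep (plug_high in the rules). Neither name nor outside tells which; any number may be faulty.
- holder_c: One of three look-alike post holders: black steel cylinder, diameter 28 mm, 50 mm tall, 170 g, upright in a pocket of the rack, in any order. Origin at the centre of its underside, z up its axis. A brass locking screw head, 11 mm in diameter, backed off clear of the bore, sticks out 12 mm on its +x side, 36 mm above the underside: grip across its y axis.
- holder_c_bore (a point): Centre of the bore's mouth in this holder's top face, 50 mm above its underside. The bore is 13.7 mm in diameter and clear to 38 mm deep if sound, down to the plug at its foot; in a faulty holder that plug sits too high and the bore ends on it 18 mm deep (plug_high in the rules). Neither name nor outside tells which; any number may be faulty.
- reject_tray: Empty open grey tray, 130 x 140 x 26 mm outside, walls and floor 4 mm thick, fixed to the table. Origin at the centre of its underside, z up.
- reject_tray_in (a point): Centre of the reject tray's inner floor, 4 mm above the table.
- mirror_mount: Bystander: black square mirror mount (50 mm) on a steel post with a round foot of 48 mm, 108 mm tall. Origin at the centre of its underside.
- adhesive: Bystander: white bottle with a red cap and band, 44 mm in diameter, 100 mm tall. Origin at the centre of its underside.
- linear_stage: Bystander: low black linear stage, 75 x 75 x 35 mm, with a micrometer that sticks out 53 mm to its -y side. Origin at the centre of its underside.

How it is judged:
By the outcome, as a careful person would: the job done as asked, in the order asked, and still so for the second after the job is handed in, with the robot touching nothing.
It also fails if it takes over 72 s, if anything falls off the work surface, if the arm or the gripper's body presses on something with over 40 N, if the wrist force passes 120 N, or if a joint passes its speed limit or range.

## Working session

There is one attempt and no reset: what is moved stays moved. The work goes in short steps, Python scripts to look and compute and a shell command to move; the robot and the scene stay as the last step left them, time stands still between calls to the robot, and variables do not carry over. Pictures are saved under pics/ and viewed, and the job is handed in when it is done.

```bash
ls; mkdir -p pics; python3 - <<'E'
from plant import *
import cv2,numpy as np
s=get_state(); print({k:np.round(v,3).tolist() for k,v in s.items()})
try: print(grip_point_offset)
except Exception as e: print(e)
for n in ["scene","side","wrist"]:
    c=capture(n); cv2.imwrite(f"pics/{n}0.png",c["frame"][:,:,::-1]); print(n,c["fx"],c["cx"],c["cy"],np.round(c["R"],3).tolist(),np.round(c["t"],3))
E
```

```text
pics
{'time': 0.0, 'joint_positions': [-1.28, 0.468, -0.012, 1.604, 0.006, 1.071, -0.056], 'joint_velocities': [0.001, 0.001, 0.001, 0.0, 0.001, -0.0, 0.002], 'tau': [0.0, -53.238, 0.021, -25.131, 0.011, 0.008, 0.0], 'tcp_pos': [0.213, 0.614, 0.23], 'orientation': [0.577, 0.409, -0.41, -0.576], 'contact_force': [-0.768, -0.188, -0.381], 'moment': [0.018, -0.007, 0.003], 'gripper_width': 0.085}
0.0187
scene 376.29512386249485 255.9850192503072 193.30387180308688 [[-0.103, 0.995, -0.001], [0.727, 0.075, -0.682], [-0.679, -0.071, -0.731]] [ 0.025 -0.355  1.327]
side 416.88481499849337 258.05119533615704 185.8308347957982 [[0.918, -0.396, 0.018], [-0.221, -0.547, -0.807], [0.329, 0.737, -0.59]] [-0.495  0.176  0.78 ]
wrist 297.3186396354542 252.1082273599066 186.3577792230362 [[0.327, 0.945, -0.001], [0.907, -0.314, 0.279], [0.264, -0.093, -0.96]] [-0.649 -0.036  0.379]
```

View pics/scene0.png

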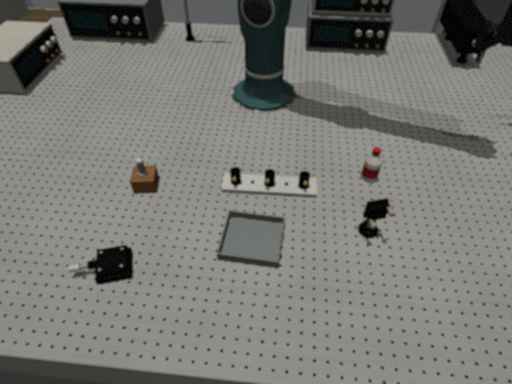

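View pics/side0.png

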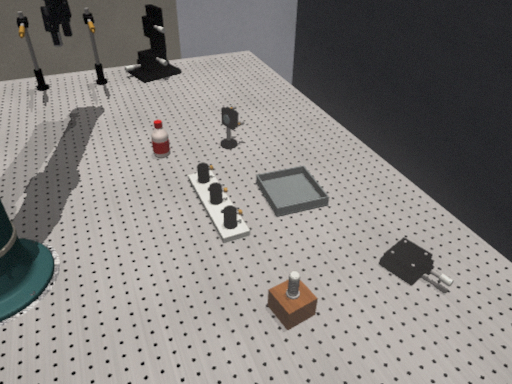

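View pics/wrist0.png

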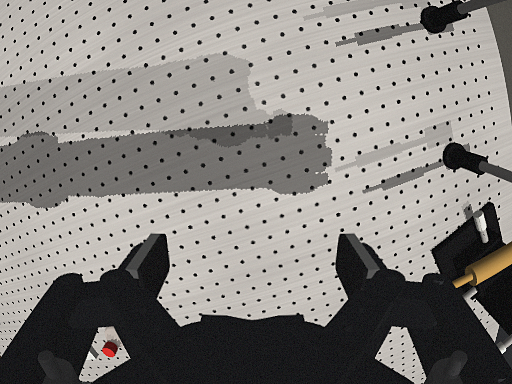

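```bash
cat > h.py <<'E'
from plant import *
import numpy as np, cv2
from scipy.spatial.transform import Rotation as Ro
def axes():
    s=get_state(); return Ro.from_quat(s["orientation"]).as_matrix(), np.array(s["tcp_pos"]), s
def cloud(c):
    z=c["range_z"]; v,u=np.mgrid[0:z.shape[0],0:z.shape[1]]
    P=np.stack([(u-c["cx"])/c["fx"]*z,(v-c["cy"])/c["fy"]*z,z],-1)
    W=(P-c["t"])@c["R"]; W[z<=0]=np.nan; return W
def proj(c,X):
    p=np.array(c["R"])@X+c["t"]; return p[0]/p[2]*c["fx"]+c["cx"],p[1]/p[2]*c["fy"]+c["cy"]
E
python3 - <<'E'
from h import *
np.set_printoptions(precision=4,suppress=True)
print(axes()[0])
for cam in ["scene","side"]:
    c=capture(cam); W=cloud(c)
    for n in ["gauge","gauge_stand","rack","holder_a","reject_tray","mirror_mount","adhesive","linear_stage"]:
        for d in cut_out(c,n)[:4]:
            if d["p"]<.3: continue
            r=d["region"]&~np.isnan(W[...,0]); q=W[r]
            if len(q)<5: print(cam,n,d["p"],"few"); continue
            zt=np.percentile(q[:,2],97); t=q[q[:,2]>zt-.006]
            print(cam,n,round(d["p"],2),np.round(d["pixel"]),len(q),"med",np.median(q,0),"ztop",round(zt,4),"topmid",(t.min(0)+t.max(0))[:2]/2,"ext",(np.percentile(t,99,axis=0)-np.percentile(t,1,axis=0))[:2])
E
```

```text
[[ 0.3277 -0.0003 -0.9448]
 [ 0.9448 -0.0013  0.3277]
 [-0.0013 -1.     -0.0001]]
scene gauge 0.51 [190. 267.] 1479 med [0.473  0.0593 0.0139] ztop 0.0168 topmid [0.4594 0.0559] ext [0.063  0.2454]
scene gauge_stand 0.87 [183. 146.] 600 med [ 0.5076 -0.2641  0.0411] ztop 0.046 topmid [ 0.4871 -0.2739] ext [0.0623 0.0634]
scene gauge_stand 0.47 [176. 268.] 207 med [0.4679 0.0554 0.0446] ztop 0.0572 topmid [0.4606 0.0561] ext [0.0249 0.0261]
scene rack 0.67 [184. 271.] 1541 med [0.473  0.0597 0.0139] ztop 0.0171 topmid [0.4599 0.0559] ext [0.061  0.2455]
scene holder_a 0.65 [179. 304.] 196 med [0.4665 0.1446 0.0453] ztop 0.0577 topmid [0.4588 0.146 ] ext [0.0262 0.0257]
scene holder_a 0.49 [178. 265.] 180 med [0.4695 0.0557 0.0459] ztop 0.0573 topmid [0.4606 0.0563] ext [0.025  0.0258]
scene holder_a 0.46 [175. 234.] 184 med [ 0.4702 -0.0315  0.0445] ztop 0.0573 topmid [ 0.4621 -0.0331] ext [0.0248 0.0236]
scene reject_tray 0.68 [163. 370.] 515 med [0.4063 0.3216 0.0543] ztop 0.1008 topmid [0.394  0.3245] ext [0.0209 0.0198]
scene mirror_mount 0.89 [216. 371.] 719 med [0.5929 0.3012 0.
[... 921 characters left out ...]
r_a 0.83 [190. 215.] 281 med [0.4562 0.0466 0.0438] ztop 0.0583 topmid [0.4561 0.0559] ext [0.0248 0.0264]
side holder_a 0.63 [172. 205.] 205 med [0.4533 0.1353 0.0416] ztop 0.058 topmid [0.4553 0.1418] ext [0.0241 0.0239]
side reject_tray 0.86 [190. 287.] 2558 med [0.6404 0.0311 0.0069] ztop 0.0279 topmid [0.6386 0.03  ] ext [0.1342 0.1446]
side mirror_mount 0.93 [121. 230.] 496 med [0.5796 0.2971 0.0752] ztop 0.1096 topmid [0.5879 0.3063] ext [0.0391 0.0528]
side mirror_mount 0.3 [172. 206.] 230 med [0.4555 0.1358 0.041 ] ztop 0.0581 topmid [0.4561 0.1422] ext [0.0249 0.0244]
side adhesive 0.7 [139. 160.] 510 med [0.3891 0.3097 0.0521] ztop 0.1011 topmid [0.3913 0.3237] ext [0.0196 0.0187]
```

The scene view shows the gauge in its stand at about (row 165, col 141) and the holders at columns 234, 268 and 304. The tray is at (240, 251), and the bystanders are clear of the working area. The two cameras agree to 2–4 mm. I'll turn the tool to align with the rack and move towards the gauge.

```bash
python3 -m handwheel '[[[8.5,0,0,0,-0.167],[8.5,0,0,0,-0.167],[8.5,-5,0,-3,0],[8.5,-5,0,-3,0],[8.5,-5,0,-3,0],[8.5,-5,0,-3,0],[8.5,-5,0,-3,0],[8.5,-5,0,-3,0]]]'; python3 -m handwheel '[[[5,-5,0,-3,0],[5,-5,0,-3,0],[5,-6,0,-0.3,0],[5,-6,0,-0.3,0],[5,-6,0,-0.3,0],[5,-6,0,-0.3,0],[5,-6,0,-0.3,0],[5,-6,0,-0.3,0]]]'
python3 - <<'E'
from h import *
R,p,s=axes();print(R.round(4),p.round(4),s["time"],s["gripper_width"],s["joint_positions"])
E
```

```text
time: 2.05
tcp_pos: [0.394, 0.3125, 0.2317]
orientation: [0.5, 0.5, -0.5, -0.5]
contact_force: [1.4, -0.1, 0.4]
gripper_width: 0.0852
time: 3.05
tcp_pos: [0.4712, -0.1477, 0.2318]
orientation: [0.5, 0.501, -0.5, -0.5]
contact_force: [1.5, -0.0, 0.5]
gripper_width: 0.0505
[[-5.0e-04  1.4e-03 -1.0e+00]
 [ 1.0e+00  1.0e-04 -5.0e-04]
 [ 1.0e-04 -1.0e+00 -1.4e-03]] [ 0.4712 -0.1477  0.2318] 3.05 0.05051832016856099 [-0.09702974  0.20051003  0.38007724  1.99841079 -0.09113794  0.95727222
  1.89986987]
```

```bash
python3 -m handwheel '[[[5,-6,0,-0.7,0],[5,-6,0,-0.7,0],[5,-0.8,4,0,0],[5,0,4,0,0],[5,0,0,0,0],[5,0,0,0,0]]]'
python3 - <<'E'
from h import *
np.set_printoptions(precision=4,suppress=True)
R,p,s=axes();print(p)
c=capture("wrist"); cv2.imwrite("pics/w1.png",c["frame"][:,:,::-1])
# fisheye cloud
z=c["range_z"]; v,u=np.mgrid[0:384,0:512]
du,dv=(u-c["cx"]),(v-c["cy"]); r=np.hypot(du,dv); th=r/c["fx"]
k=np.where(r>0,np.tan(th)/np.maximum(r,1e-9),0)
P=np.stack([du*k*z,dv*k*z,z],-1); W=(P-c["t"])@c["R"]; W[z<=0]=np.nan
for n in ["gauge","gauge_stand"]:
  for d in cut_out(c,n)[:2]:
    q=W[d["region"]]; q=q[~np.isnan(q[:,0])]
    if len(q)<5: continue
    zt=np.percentile(q[:,2],95);t=q[abs(q[:,2]-zt)<.005]
    print(n,d["p"],d["pixel"],zt,(np.percentile(t,1,axis=0)+np.percentile(t,99,axis=0))/2,np.ptp(t,axis=0))
for n in ["scene","side"]:
    c=capture(n); cv2.imwrite(f"pics/{n}1.png",c["frame"][:,:,::-1])
E
```

```text
time: 3.8
tcp_pos: [0.486, -0.2742, 0.1526]
orientation: [0.501, 0.5, -0.5, -0.499]
contact_force: [-0.4, 0.1, 0.6]
gripper_width: 0.05
[ 0.486  -0.2742  0.1526]
gauge 0.76 [187.7, 250.8] 0.09350354839423704 [ 0.4846 -0.274   0.0917] [0.0176 0.0175 0.0065]
gauge_stand 0.93 [171.4, 247.8] 0.044912017346502256 [ 0.4844 -0.2746  0.0437] [0.0694 0.0682 0.0086]
```

View pics/w1.png

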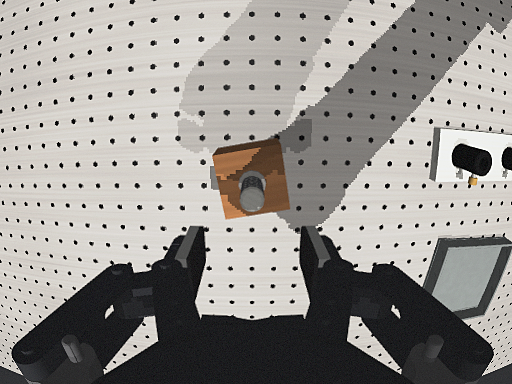

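View pics/side1.png

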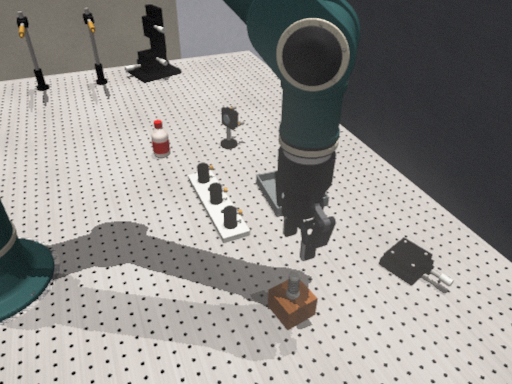

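The wrist view has the gauge at (188, 251), centred between the fingers, and puts it at (0.4846, -0.274) with its top at 0.0935. That is the expected height, so I'll go down and grip.

```bash
python3 -m handwheel '[[[5,0,4,0.14,0],[5,0,4,0,0],[5,0,1.6,0,0],[5,0,0,0,0]]]';  python3 -m handwheel '[[[1.4,0,0,0,0],[1.4,0,0,0,0],[1.4,0,0,0,0],[1.4,0,0,0,0],[1.4,0,0,0,0]]]' 50
python3 - <<'E'
from h import *
R,p,s=axes();print(R.round(4),p.round(4),s["contact_force"],s["moment"],s["gripper_width"])
for n in ["side","wrist"]:
    c=capture(n); cv2.imwrite(f"pics/{n}2.png",c["frame"][:,:,::-1])
E
```

```text
time: 4.55
tcp_pos: [0.4835, -0.2739, 0.0551]
orientation: [-0.5, -0.5, 0.5, 0.5]
contact_force: [-0.3, -0.5, 0.4]
gripper_width: 0.0501
time: 5.18
tcp_pos: [0.4848, -0.2744, 0.0568]
orientation: [0.501, 0.5, -0.5, -0.499]
contact_force: [-0.2, -0.3, 7.6]
gripper_width: 0.0169
[[-0.0e+00  2.7e-03 -1.0e+00]
 [ 1.0e+00 -9.0e-04 -0.0e+00]
 [-9.0e-04 -1.0e+00 -2.7e-03]] [ 0.4848 -0.2744  0.0568] [-0.22527934 -0.34876127  7.61533974] [0.08279202 0.15642546 0.01023366] 0.016865642754756823
```

View pics/wrist2.png

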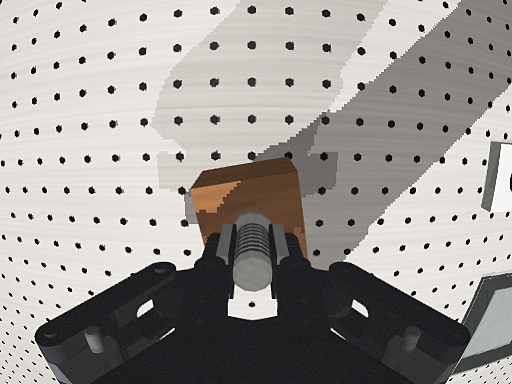

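```bash
python3 -m handwheel '[[[1.4,0,-1,0,0],[1.4,0,-2,0,0],[1.4,0,-3,0,0],[1.4,0,-3,0,0],[1.4,0,0,0,0]]]'
python3 - <<'E'
from h import *
R,p,s=axes();print(p.round(4),s["contact_force"],s["gripper_width"])
c=capture("side"); cv2.imwrite("pics/side3.png",cv2.resize(c["frame"][150:384,200:400,::-1],None,fx=2.5,fy=2.5))
E
```

```text
time: 5.9
tcp_pos: [0.4851, -0.2746, 0.148]
orientation: [0.502, 0.501, -0.499, -0.498]
contact_force: [-0.7, 0.3, -1.4]
gripper_width: 0.0165
[ 0.4851 -0.2746  0.148 ] [-0.65657327  0.33057106 -1.41573457] 0.016485155785698685
```

View pics/side3.png

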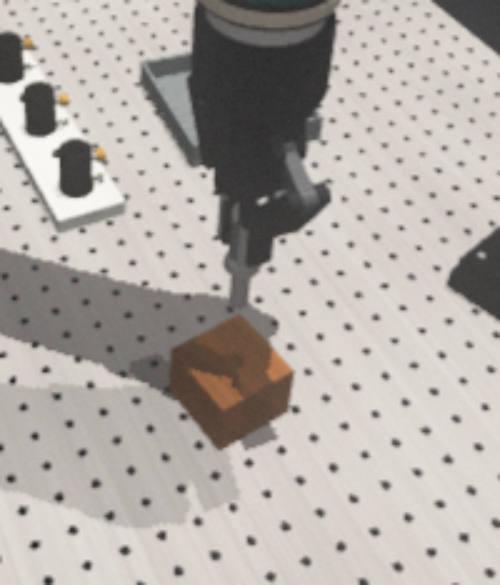

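The gauge came out held straight, with its pin at about (285, 240) in this crop. Next I'll measure all three holders with the wrist camera, stopping short of the first.

```bash
python3 -m handwheel '[[[1.4,5.5,0,0.8,0],[1.4,5.5,0,0.8,0],[1.4,5.5,0,0.9,0],[1.4,0,0,0,0],[1.4,0,0,0,0]]]'
cat >> h.py <<'E'
def wcloud(c):
    z=c["range_z"]; v,u=np.mgrid[0:384,0:512]
    du,dv=(u-c["cx"]),(v-c["cy"]); r=np.hypot(du,dv); th=r/c["fx"]
    k=np.where(r>0,np.tan(th)/np.maximum(r,1e-9),0)
    P=np.stack([du*k*z,dv*k*z,z],-1); W=(P-c["t"])@c["R"]; W[z<=0]=np.nan; return W
def wproj(c,X):
    p=np.array(c["R"])@X+c["t"]; th=np.arctan2(np.hypot(p[0],p[1]),p[2]); f=th*c["fx"]/np.hypot(p[0],p[1]); return p[0]*f+c["cx"],p[1]*f+c["cy"]
def tops(W,reg,zt=.056,tol=.006):
    q=W[reg]; q=q[~np.isnan(q[:,0])]; t=q[abs(q[:,2]-zt)<tol]
    if len(t)<8: return None
    (x,y),r=cv2.minEnclosingCircle(t[:,:2].astype(np.float32)); return x,y,r,np.median(t[:,2]),len(t)
E
python3 - <<'E'
from h import *
np.set_printoptions(precision=4,suppress=True)
R,p,s=axes();print(p)
c=capture("wrist"); cv2.imwrite("pics/w4.png",c["frame"][:,:,::-1]); W=wcloud(c)
for n in ["holder_a","rack"]:
  for d in cut_out(c,n)[:4]:
    print(n,round(d["p"],2),np.round(d["pixel"]),np.round(tops(W,d["region"],.057 if n!="rack" else .014),4))
E
```

```text
time: 6.58
tcp_pos: [0.4584, -0.1092, 0.1449]
orientation: [-0.5, -0.5, 0.5, 0.5]
contact_force: [0.2, 0.0, 0.0]
gripper_width: 0.0168
[ 0.4584 -0.1092  0.1449]
holder_a 0.85 [189. 337.] [  0.4597  -0.034    0.0145   0.0556 644.    ]
holder_a 0.81 [180. 479.] [  0.4554   0.1445   0.0145   0.0553 333.    ]
holder_a 0.58 [190. 419.] [  0.4583   0.0555   0.0144   0.0555 469.    ]Traceback (most recent call last):
  File "<stdin>", line 7, in <module>
    return _wrapfunc(a, 'round', decimals=decimals, out=out)
    return _wrapit(obj, method, *args, **kwds)
    result = getattr(arr, method)(*args, **kwds)
TypeError: unsupported operand type(s) for *: 'NoneType' and 'float'
```

View pics/w4.png

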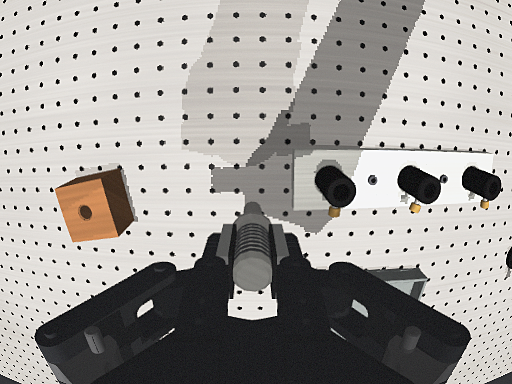

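The holders measure (0.4597, -0.034), (0.4583, 0.0555) and (0.4554, 0.1445). Spacing, top height (about 56 mm) and radius are all as specified. In the picture they are at (189, 337), (190, 419) and (180, 479). Now I'll move above the first.

```bash
python3 -m handwheel '[[[1.4,5,0,-0.1,0],[1.4,2.5,0,0,0],[1.4,0,1,0,0],[1.4,0,0,0,0],[1.4,0,0,0,0]]]'
python3 - <<'E'
from h import *
np.set_printoptions(precision=4,suppress=True)
R,p,s=axes();print(p,s["contact_force"],R[:,1])
o=[]
for n in ["scene","side","wrist"]:
    c=capture(n); 
    print(axes()[1])
    f=c["frame"][:,:,::-1].copy()
    if n=="wrist": u,v=wproj(c,np.array([.4597,-.034,.056]))
    else:u,v=proj(c,np.array([.4597,-.034,.06]))
    u,v=int(u),int(v); w=45 if n!="wrist" else 90
    g=cv2.resize(f[max(v-w,0):v+w,u-w:u+w],(390,390),interpolation=cv2.INTER_CUBIC); o.append(g)
cv2.imwrite("pics/m5.png",cv2.resize(np.hstack(o),(798,266)) )
cv2.imwrite("pics/m5b.png",np.hstack(o[:2]))
E
```

```text
time: 7.3
tcp_pos: [0.4596, -0.0356, 0.1351]
orientation: [0.501, 0.499, -0.5, -0.501]
contact_force: [0.2, 0.1, -1.6]
gripper_width: 0.0164
[ 0.4596 -0.0356  0.1351] [ 0.1699  0.0518 -1.6443] [-0.0003 -0.0007 -1.    ]
[ 0.4597 -0.0353  0.1352]
[ 0.4598 -0.035   0.1353]
[ 0.4598 -0.0347  0.1354]
```

View pics/m5b.png

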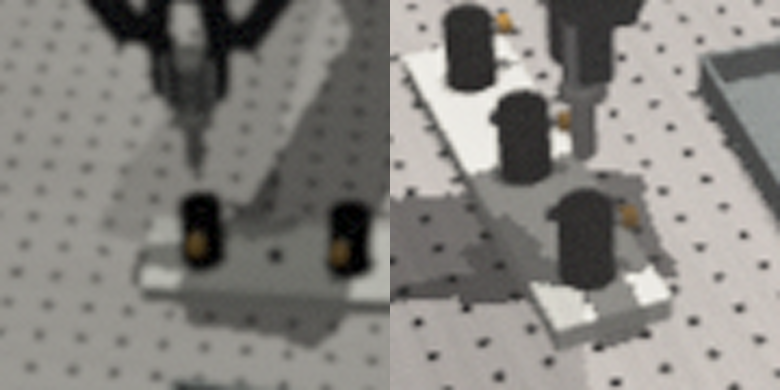

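View pics/m5.png

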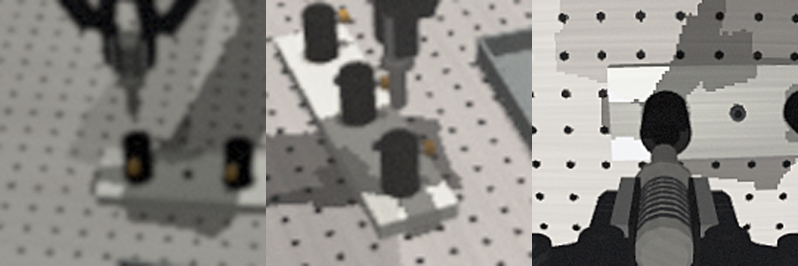

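```bash
cat > ov.py <<'E'
from h import *
import sys
np.set_printoptions(precision=4,suppress=True)
hx,hy,name=float(sys.argv[1]),float(sys.argv[2]),sys.argv[3]
o=[]
for n in ["scene","side"]:
    c=capture(n); R,p,s=axes(); f=c["frame"][:,:,::-1].copy()
    u0,v0=[int(a) for a in proj(c,np.array([hx,hy,.07]))]; w=32; K=12
    g=cv2.resize(f[v0-w:v0+w,u0-w:u0+w],None,fx=K,fy=K,interpolation=cv2.INTER_CUBIC)
    P=lambda X:tuple(int(round(a)) for a in ((np.array(proj(c,np.array(X)))-[u0-w,v0-w]+.5)*K))
    t=np.linspace(0,2*np.pi,40)
    cv2.polylines(g,[np.array([P([hx+.014*np.cos(a),hy+.014*np.sin(a),.056]) for a in t])],True,(0,255,0),1)
    b=p[2]-.0488
    for r,z in((.0042,b),(.0061,b+.003),(.0061,b+.036),(.012,b+.036)):
        cv2.polylines(g,[np.array([P([p[0]+r*np.cos(a),p[1]+r*np.sin(a),z]) for a in t])],True,(0,0,255),1)
    o.append(cv2.resize(g,(400,400)))
print(p,s["contact_force"],s["gripper_width"])
cv2.imwrite(f"pics/{name}.png",np.hstack(o))
E
python3 ov.py .4597 -.034 ov1
```

```text
[ 0.4598 -0.0343  0.1354] [-1.8082  0.0121 -0.6678] 0.016874068938458442
```

View pics/ov1.png

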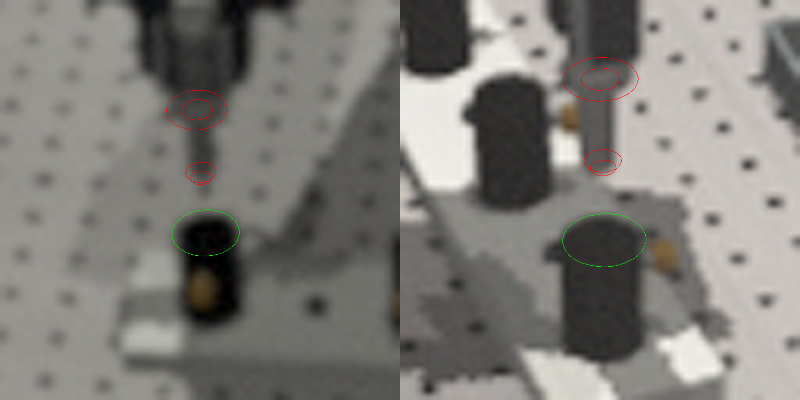

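The overlay agrees with the picture to about 1 mm. In the scene half the pin tip is at column 202 and the bore at 207. I'll nudge 0.3 mm towards +y and lower gently.

```bash
python3 -m handwheel '[[[1.4,0.03,2,0,0],[1.4,0,1,0,0],[1.4,0,0.5,0,0],[1.4,0,0.3,0,0],[1.4,0,0,0,0]]]'; python3 ov.py .4597 -.034 ov2
```

```text
time: 8.18
tcp_pos: [0.4598, -0.0336, 0.0974]
orientation: [0.5, 0.5, -0.5, -0.5]
contact_force: [-0.4, 0.1, -0.9]
gripper_width: 0.0165
[ 0.46   -0.0336  0.0976] [-0.1585 -0.6969 -0.5834] 0.016784708205781148
```

View pics/ov2.png

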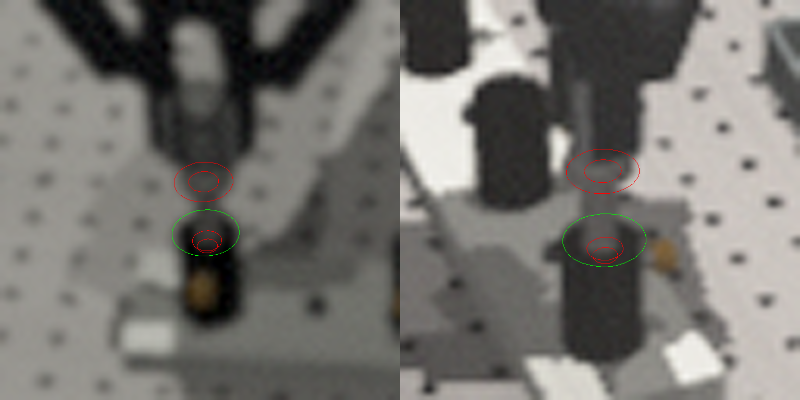

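```bash
python3 -m handwheel '[[[1.4,0,0.4,0,0],[1.4,0,0.4,0,0],[1.4,0,0.1,0,0],[1.4,0,0.1,0,0],[1.4,0,0,0,0]]]'; python3 -m handwheel '[[[1.4,0,0.1,0,0],[1.4,0,0.1,0,0],[1.4,0,0,0,0]]]'
```

```text
time: 8.9
tcp_pos: [0.4597, -0.0336, 0.0872]
orientation: [-0.5, -0.5, 0.5, 0.5]
contact_force: [1.0, -0.2, -0.1]
gripper_width: 0.0167
time: 9.28
tcp_pos: [0.4596, -0.0335, 0.0852]
orientation: [-0.5, -0.5, 0.5, 0.5]
contact_force: [0.0, -0.7, -0.8]
gripper_width: 0.0167
```

```bash
python3 -m handwheel '[[[1.4,0,0.1,0,0],[1.4,0,0.1,0,0],[1.4,0,0,0,0]]]'; python3 -m handwheel '[[[1.4,0,0.1,0,0],[1.4,0,0.1,0,0],[1.4,0,0,0,0]]]'
```

```text
time: 9.65
tcp_pos: [0.4596, -0.0335, 0.0832]
orientation: [-0.5, -0.5, 0.5, 0.5]
contact_force: [0.5, -0.0, -1.2]
gripper_width: 0.0169
time: 10.02
tcp_pos: [0.4596, -0.0336, 0.0812]
orientation: [-0.5, -0.5, 0.5, 0.5]
contact_force: [0.9, -1.1, -0.7]
gripper_width: 0.0164
```

It has gone past 18 mm with no force, so this one should be sound. I'll carry on down to the collar.

```bash
python3 -m handwheel '[[[1.4,0,0.4,0,0],[1.4,0,0.3,0,0],[1.4,0,0.2,0,0],[1.4,0,0,0,0]]]'; python3 -m handwheel '[[[1.4,0,0.1,0,0],[1.4,0,0.1,0,0],[1.4,0,0,0,0]]]'; python3 -m handwheel '[[[1.4,0,0.1,0,0],[1.4,0,0,0,0]]]'
```

```text
time: 10.52
tcp_pos: [0.4595, -0.0336, 0.072]
orientation: [-0.5, -0.5, 0.5, 0.5]
contact_force: [-0.4, -0.4, -0.5]
gripper_width: 0.0167
time: 10.9
tcp_pos: [0.4597, -0.0335, 0.0703]
orientation: [0.5, 0.5, -0.5, -0.5]
contact_force: [0.3, -0.1, -0.8]
gripper_width: 0.0167
time: 11.15
tcp_pos: [0.4596, -0.0335, 0.0692]
orientation: [-0.5, -0.5, 0.5, 0.5]
contact_force: [-0.1, 0.6, -1.7]
gripper_width: 0.0166
```

```bash
python3 -m handwheel '[[[1.4,0,0.1,0,0],[1.4,0,0,0,0]]]'; python3 -m handwheel '[[[1.4,0,0.05,0,0],[1.4,0,0,0,0]]]';python3 ov.py .4597 -.034 ov3
```

```text
time: 11.4
tcp_pos: [0.46, -0.0335, 0.0688]
orientation: [0.5, 0.5, -0.5, -0.5]
contact_force: [-1.7, -0.9, 5.9]
gripper_width: 0.0168
time: 11.65
tcp_pos: [0.4602, -0.0335, 0.0688]
orientation: [0.5, 0.5, -0.5, -0.5]
contact_force: [-2.4, 0.6, 10.3]
gripper_width: 0.0167
[ 0.4602 -0.0335  0.0688] [-2.7809  0.8126 11.5986] 0.01682996607813322
```

View pics/ov3.png

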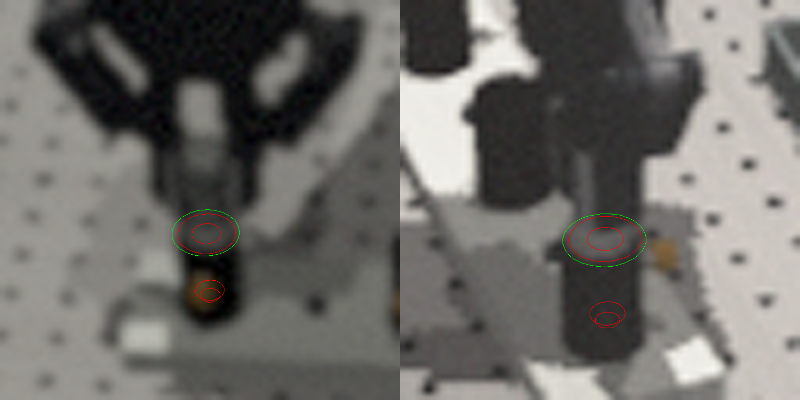

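The gauge is seated on its collar at TCP z 0.0688, exactly the predicted full depth. Holder 0 is sound, so I'll draw the gauge out smoothly.

```bash
python3 -m handwheel '[[[1.4,0,-0.3,0,0],[1.4,0,-0.6,0,0],[1.4,0,-0.8,0,0],[1.4,0,-0.8,0,0],[1.4,0,-0.8,0,0],[1.4,0,-0.8,0,0],[1.4,0,-1,0,0],[1.4,0,-1,0,0]]]'; python3 -m handwheel '[[[1.4,4.5,0,0.1,0],[1.4,4.5,0,0.06,0],[1.4,0,0,0,0],[1.4,0,0,0,0],[1.4,0,0,0,0]]]'; python3 ov.py .4583 .0555 ov4
```

```text
time: 12.75
tcp_pos: [0.4597, -0.0335, 0.1295]
orientation: [0.5, 0.5, -0.5, -0.5]
contact_force: [0.4, 0.3, -1.2]
gripper_width: 0.0169
time: 13.38
tcp_pos: [0.4581, 0.0551, 0.1289]
orientation: [0.501, 0.499, -0.5, -0.5]
contact_force: [0.4, 0.6, -1.1]
gripper_width: 0.0169
[0.4581 0.0553 0.1288] [-0.0494  0.3583 -0.3778] 0.017052174826447532
```

View pics/ov4.png

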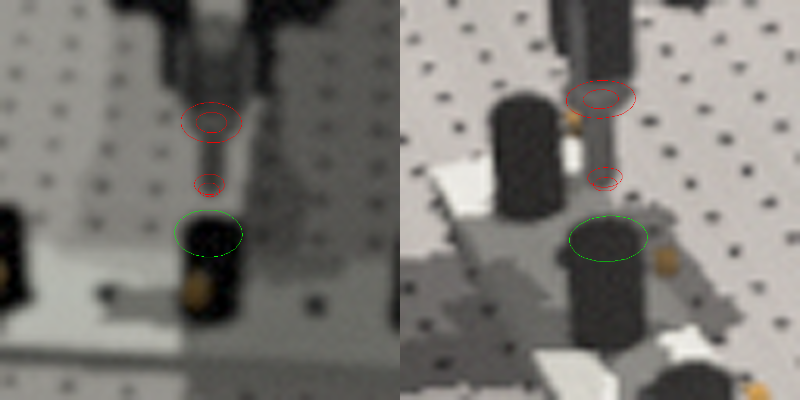

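Holder 0 stayed in its pocket and the pin is over holder 1. In the scene half the tip is at (190, 210) and the bore at (230, 210). Lowering.

```bash
python3 -m handwheel '[[[1.4,0,1.5,0,0],[1.4,0,0.8,0,0],[1.4,0,0.4,0,0],[1.4,0,0.3,0,0],[1.4,0,0,0,0]]]'; python3 -m handwheel '[[[1.4,0,0.4,0,0],[1.4,0,0.3,0,0],[1.4,0,0.1,0,0],[1.4,0,0,0,0]]]';  python3 -m handwheel '[[[1.4,0,0.1,0,0],[1.4,0,0.1,0,0],[1.4,0,0,0,0]]]'
```

```text
time: 14.1
tcp_pos: [0.458, 0.0564, 0.0986]
orientation: [-0.5, -0.5, 0.5, 0.5]
contact_force: [-0.2, 0.6, -0.7]
gripper_width: 0.0164
time: 14.6
tcp_pos: [0.458, 0.0564, 0.0907]
orientation: [-0.5, -0.5, 0.5, 0.5]
contact_force: [0.9, -0.8, -0.7]
gripper_width: 0.0167
time: 14.98
tcp_pos: [0.4581, 0.0564, 0.0888]
orientation: [0.5, 0.5, -0.5, -0.5]
contact_force: [0.0, -0.4, -1.1]
gripper_width: 0.0167
```

```bash
python3 -m handwheel '[[[1.4,0,0.1,0,0],[1.4,0,0.1,0,0],[1.4,0,0,0,0]]]'; python3 -m handwheel '[[[1.4,0,0.1,0,0],[1.4,0,0,0,0]]]'
```

```text
time: 15.35
tcp_pos: [0.4582, 0.0564, 0.0868]
orientation: [0.5, 0.5, -0.5, -0.5]
contact_force: [-0.1, 0.2, 0.4]
gripper_width: 0.0169
time: 15.6
tcp_pos: [0.4589, 0.0566, 0.0866]
orientation: [0.5, 0.501, -0.499, -0.5]
contact_force: [-1.3, 0.6, 8.3]
gripper_width: 0.0169
```

The gauge stopped at 18 mm depth (TCP 0.0866, predicted 0.0868), so holder 1 is faulty. I'll withdraw and go on to holder 2.

```bash
python3 -m handwheel '[[[1.4,0,-0.3,0,0],[1.4,0,-0.6,0,0],[1.4,0,-0.8,0,0],[1.4,0,-1,0,0],[1.4,0,-1.5,0,0],[1.4,4.4,0,0.1,0],[1.4,4.5,0,0.09,0],[1.4,0,0,0,0]]]'; python3 -m handwheel '[[[1.4,0,0,0,0],[1.4,0,0,0,0]]]'; python3 ov.py .4558 .145 ov5
```

```text
time: 16.6
tcp_pos: [0.4561, 0.1493, 0.1287]
orientation: [0.498, 0.502, -0.501, -0.499]
contact_force: [-0.8, -1.4, -1.2]
gripper_width: 0.017
time: 16.85
tcp_pos: [0.4563, 0.1443, 0.1281]
orientation: [0.501, 0.5, -0.5, -0.5]
contact_force: [0.2, 0.0, -0.9]
gripper_width: 0.017
[0.4563 0.1444 0.1279] [ 0.4168 -0.2759 -0.046 ] 0.016804980141847004
```

View pics/ov5.png

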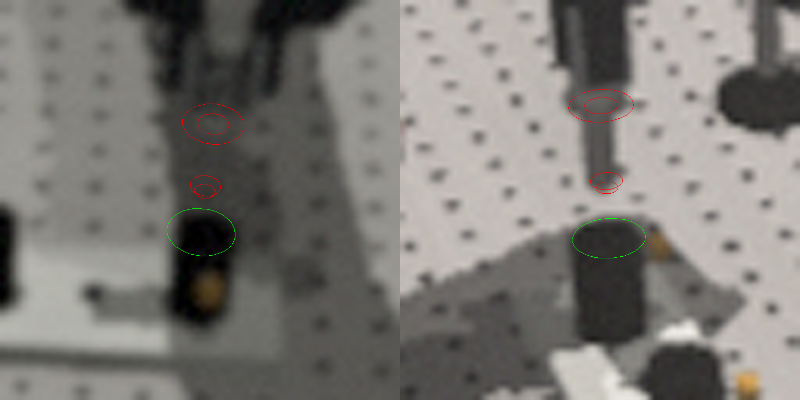

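The pin is over holder 2. In the scene half the tip is near (188, 207) and the bore near (228, 203), aligned in both views allowing for perspective. Lowering.

```bash
python3 -m handwheel '[[[1.4,0,1.4,0,0],[1.4,0,0.8,0,0],[1.4,0,0.4,0,0],[1.4,0,0.3,0,0],[1.4,0,0,0,0]]]'; python3 -m handwheel '[[[1.4,0,0.4,0,0],[1.4,0,0.3,0,0],[1.4,0,0.1,0,0],[1.4,0,0,0,0]]]'
```

```text
time: 17.58
tcp_pos: [0.4561, 0.1454, 0.0986]
orientation: [-0.5, -0.5, 0.5, 0.5]
contact_force: [0.4, -0.7, -0.8]
gripper_width: 0.0167
time: 18.08
tcp_pos: [0.4561, 0.1454, 0.0907]
orientation: [-0.5, -0.5, 0.5, 0.5]
contact_force: [-0.7, 1.0, -0.4]
gripper_width: 0.0169
```

```bash
python3 -m handwheel '[[[1.4,0,0.1,0,0],[1.4,0,0.1,0,0],[1.4,0,0.1,0,0],[1.4,0,0,0,0]]]'; python3 -m handwheel '[[[1.4,0,0.1,0,0],[1.4,0,0.1,0,0],[1.4,0,0,0,0]]]'
```

```text
time: 18.58
tcp_pos: [0.4561, 0.1454, 0.0877]
orientation: [-0.5, -0.5, 0.5, 0.5]
contact_force: [-0.4, -0.2, -0.5]
gripper_width: 0.0168
time: 18.95
tcp_pos: [0.4561, 0.1454, 0.0857]
orientation: [-0.5, -0.5, 0.5, 0.5]
contact_force: [0.2, 0.2, 0.2]
gripper_width: 0.0165
```

```bash
python3 -m handwheel '[[[1.4,0,0.1,0,0],[1.4,0,0,0,0]]]'; python3 -m handwheel '[[[1.4,0,0.1,0,0],[1.4,0,0,0,0]]]'
```

```text
time: 19.2
tcp_pos: [0.4561, 0.1454, 0.0847]
orientation: [-0.5, -0.5, 0.5, 0.5]
contact_force: [0.9, -0.4, -0.3]
gripper_width: 0.0171
time: 19.45
tcp_pos: [0.4561, 0.1454, 0.0837]
orientation: [-0.5, -0.5, 0.5, 0.5]
contact_force: [-0.2, -0.1, 0.2]
gripper_width: 0.0168
```

```bash
python3 -m handwheel '[[[1.4,0,0.4,0,0],[1.4,0,0.4,0,0],[1.4,0,0.3,0,0],[1.4,0,0.1,0,0],[1.4,0,0,0,0]]]'; python3 -m handwheel '[[[1.4,0,0.1,0,0],[1.4,0,0.1,0,0],[1.4,0,0.05,0,0],[1.4,0,0,0,0]]]'
```

```text
time: 20.08
tcp_pos: [0.4561, 0.1454, 0.0717]
orientation: [-0.5, -0.5, 0.5, 0.5]
contact_force: [1.0, -0.6, -0.8]
gripper_width: 0.0168
time: 20.58
tcp_pos: [0.4562, 0.1455, 0.0693]
orientation: [0.5, 0.5, -0.5, -0.5]
contact_force: [-0.1, 0.1, -1.7]
gripper_width: 0.0169
```

```bash
python3 -m handwheel '[[[1.4,0,0.07,0,0],[1.4,0,0.05,0,0],[1.4,0,0,0,0]]]'; python3 ov.py .4558 .145 ov6
```

```text
time: 20.95
tcp_pos: [0.4565, 0.1455, 0.0688]
orientation: [0.5, 0.5, -0.5, -0.5]
contact_force: [-3.0, -1.5, 8.0]
gripper_width: 0.017
[0.4565 0.1456 0.0688] [-1.8407 -1.3037  7.0244] 0.016787956177435604
```

View pics/ov6.png

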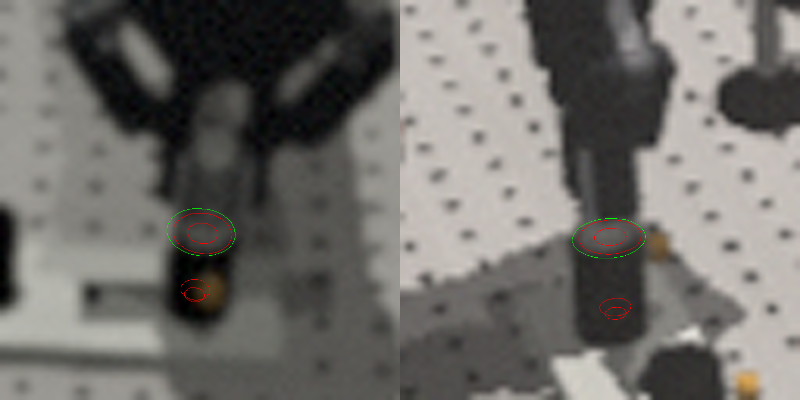

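Holder 2 is sound, collar seated at 0.0688. I'll withdraw and take the gauge back to its stand.

```bash
python3 -m handwheel '[[[1.4,0,-0.3,0,0],[1.4,0,-0.6,0,0],[1.4,0,-0.8,0,0],[1.4,0,-0.8,0,0],[1.4,0,-0.8,0,0],[1.4,0,-0.8,0,0],[1.4,0,-1.1,0,0],[1.4,0,-1.1,0,0]]]'; python3 -m handwheel '[[[1.4,-6,0,-0.4,0],[1.4,-6,0,-0.4,0],[1.4,-6,0,-0.4,0],[1.4,-6,0,-0.4,0],[1.4,-6,0,-0.4,0],[1.4,-6,0,-0.4,0],[1.4,-6,0,-0.45,0],[1.4,0,0,0,0]]]'; python3 -m handwheel '[[[1.4,0,0,0,0],[1.4,0,0,0,0],[1.4,0,0,0,0]]]'
```

```text
time: 22.05
tcp_pos: [0.4562, 0.1455, 0.1319]
orientation: [0.5, 0.5, -0.5, -0.5]
contact_force: [-0.2, 0.3, -0.5]
gripper_width: 0.0172
time: 23.05
tcp_pos: [0.4837, -0.2808, 0.132]
orientation: [0.503, 0.497, -0.499, -0.501]
contact_force: [0.0, 0.7, -0.9]
gripper_width: 0.0166
time: 23.42
tcp_pos: [0.4851, -0.273, 0.1312]
orientation: [0.499, 0.501, -0.5, -0.499]
contact_force: [0.0, -0.1, -0.7]
gripper_width: 0.0167
```

```bash
python3 -m handwheel '[[[1.4,0,2,0,0],[1.4,0,1.2,0,0],[1.4,0,0,0,0],[1.4,0,0,0,0]]]'; python3 -m handwheel '[[[1.4,0,0.5,0,0],[1.4,0,0.5,0,0],[1.4,0,0.3,0,0],[1.4,0,0,0,0]]]'
```

```text
time: 23.92
tcp_pos: [0.485, -0.2746, 0.0994]
orientation: [0.5, 0.5, -0.5, -0.5]
contact_force: [-0.8, -0.5, -0.9]
gripper_width: 0.0167
time: 24.42
tcp_pos: [0.4845, -0.2745, 0.0858]
orientation: [-0.5, -0.5, 0.5, 0.5]
contact_force: [0.3, 0.8, -1.1]
gripper_width: 0.0165
```

```bash
python3 -m handwheel '[[[1.4,0,0.8,0,0],[1.4,0,0.8,0,0],[1.4,0,0.6,0,0],[1.4,0,0.3,0,0],[1.4,0,0.2,0,0],[1.4,0,0,0,0]]]'; python3 -m handwheel '[[[1.4,0,0.1,0,0],[1.4,0,0.08,0,0],[1.4,0,0,0,0]]]'
```

```text
time: 25.18
tcp_pos: [0.4847, -0.2746, 0.059]
orientation: [-0.5, -0.5, 0.5, 0.5]
contact_force: [-0.4, 0.6, -0.2]
gripper_width: 0.0167
time: 25.55
tcp_pos: [0.4848, -0.2745, 0.0573]
orientation: [0.5, 0.5, -0.5, -0.5]
contact_force: [-0.7, 0.6, -0.9]
gripper_width: 0.0165
```

```bash
python3 -m handwheel '[[[1.4,0,0.05,0,0],[1.4,0,0,0,0],[4,0,0,0,0],[4,0,0,0,0],[4,0,0,0,0],[4,0,0,0,0]]]'; python3 -m handwheel '[[[4.5,0,-2,0,0],[4.5,0,-4,0,0],[4.5,0,-3,0,0],[4.5,5,0,0.3,0],[4.5,5,0,0.3,0],[4.5,5,0,0.3,0],[4.5,0,0,0,0],[4.5,0,0,0,0]]]'
python3 - <<'E'
from h import *
np.set_printoptions(precision=4,suppress=True)
R,p,s=axes();print(p,s["gripper_width"])
c=capture("wrist"); cv2.imwrite("pics/w7.png",c["frame"][:,:,::-1]); W=wcloud(c)
for n in ["holder_a","gauge","reject_tray","gauge_stand"]:
  for d in cut_out(c,n)[:4]:
    q=W[d["region"]];q=q[~np.isnan(q[:,0])]
    print(n,round(d["p"],2),np.round(d["pixel"]),"top",np.percentile(q[:,2],97),tops(W,d["region"],{"holder_a":.056,"gauge":.093,"reject_tray":.026,"gauge_stand":.044}[n]))
E
```

```text
time: 26.3
tcp_pos: [0.4847, -0.2746, 0.0568]
orientation: [0.5, 0.5, -0.5, -0.5]
contact_force: [-0.3, -0.6, 0.5]
gripper_width: 0.0399
time: 27.3
tcp_pos: [0.4759, -0.125, 0.147]
orientation: [0.5, 0.5, -0.5, -0.5]
contact_force: [0.5, -1.0, 0.3]
gripper_width: 0.0453
[ 0.4759 -0.125   0.147 ] 0.04527369346586324
holder_a 0.77 [170. 353.] top 0.05667326639209981 (0.45966020226478577, -0.03424656763672829, 0.01428038440644741, np.float64(0.055555520210461194), 666)
holder_a 0.74 [167. 492.] top 0.05650448454920636 (0.4566943943500519, 0.14471325278282166, 0.014624238014221191, np.float64(0.05534114284934235), 329)
holder_a 0.55 [171. 432.] top 0.05663410447800154 (0.4580955505371094, 0.05546259135007858, 0.01433207280933857, np.float64(0.05544437195679535), 484)
gauge 0.6 [201.  87.] top 0.09345633951358316 (0.4833945035934448, -0.2724798023700714, 0.008809681050479412, np.float64(0.09249792211555025), 288)
reject_tray 0.57 [265. 396.] top 0.026370941699038523 (0.6253125071525574, 0.03696950897574425, 0.08066270500421524, np.float64(0.024692607711156996), 588)
gauge_stand 0.79 [186. 114.] top 0.04492220192472376 (0.48423463106155396, -0.2737268805503845, 0.04221632704138756, np.float64(0.0437684380004179), 2542)
```

View pics/w7.png

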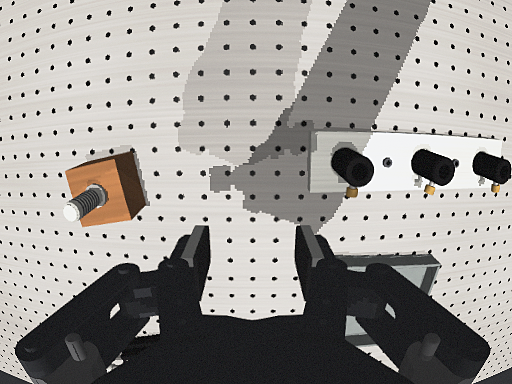

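The gauge is home: its top is at 0.0935, as at the start, at about (201, 87) in the picture. All three holders are still standing. Next I'll pick up the faulty middle holder.

```bash
python3 -m handwheel '[[[5,6,0,0.6,0],[5,6,0,0.6,0],[5,6.1,0,0.58,0],[5,0,0,0,0],[5,0,0,0,0],[5,0,0,0,0]]]'; python3 -m handwheel '[[[5,0,3,0,0],[5,0,3,0,0],[5,0,0,0,0]]]'
python3 - <<'E'
from h import *
np.set_printoptions(precision=4,suppress=True)
R,p,s=axes();print(p,s["gripper_width"])
c=capture("wrist"); cv2.imwrite("pics/w8.png",c["frame"][:,:,::-1])
E
```

```text
time: 28.3
tcp_pos: [0.4582, 0.0546, 0.1468]
orientation: [0.501, 0.499, -0.499, -0.501]
contact_force: [0.9, -0.2, 1.1]
gripper_width: 0.0498
time: 28.68
tcp_pos: [0.4565, 0.0546, 0.0853]
orientation: [-0.5, -0.498, 0.501, 0.501]
contact_force: [0.7, 0.0, 0.4]
gripper_width: 0.0502
[0.4565 0.0546 0.0853] 0.050222659435956905
```

View pics/w8.png

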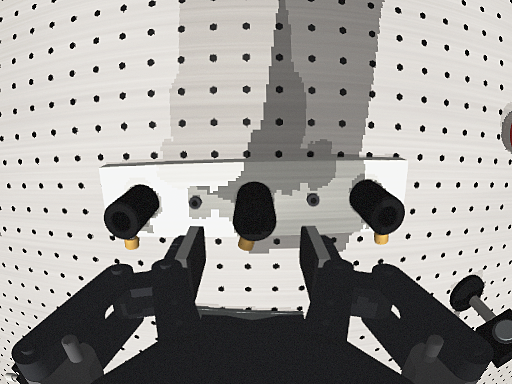

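The middle holder, at about (210, 254), is centred between the fingers at columns 190–320, with its screw clear. Down and grip.

```bash
python3 -m handwheel '[[[5,0.05,3,0,0],[5,0,2,0,0],[5,0,0.8,0,0],[5,0,0,0,0],[5,0,0,0,0]]]'; python3 -m handwheel '[[[2.4,0,0,0,0],[2.4,0,0,0,0],[2.4,0,0,0,0],[2.4,0,0,0,0],[2.4,0,0,0,0]]]' 60
```

```text
time: 29.35
tcp_pos: [0.4587, 0.0569, 0.0297]
orientation: [0.5, 0.501, -0.499, -0.5]
contact_force: [0.8, -0.5, 0.7]
gripper_width: 0.0501
time: 29.98
tcp_pos: [0.4585, 0.0569, 0.0296]
orientation: [0.5, 0.5, -0.5, -0.5]
contact_force: [-2.2, -0.5, 5.5]
gripper_width: 0.0267
```

```bash
python3 -m handwheel '[[[2.4,0,-0.5,0,0],[2.4,0,-1,0,0],[2.4,0,-2,0,0],[2.4,0,-3,0,0],[2.4,0,-1.5,0,0],[2.4,0,0,0,0]]]'; python3 -m handwheel '[[[2.4,-0.7,0,-4.5,0],[2.4,-0.7,0,-4.5,0],[2.4,-0.7,0,-4.5,0],[2.4,-0.6,0,-4.5,0],[2.4,0,0,0,0],[2.4,0,0,0,0],[2.4,0,0,0,0]]]'
python3 - <<'E'
from h import *
np.set_printoptions(precision=4,suppress=True)
R,p,s=axes();print(p,s["gripper_width"])
o=[]
for n in ["scene","side"]:
    c=capture(n); f=c["frame"][:,:,::-1]; u,v=[int(a) for a in proj(c,np.array([.64,.03,.05]))]
    o.append(cv2.resize(f[v-70:v+70,u-70:u+70],(400,400)))
cv2.imwrite("pics/t9.png",np.hstack(o))
E
```

```text
time: 30.72
tcp_pos: [0.4585, 0.0573, 0.1098]
orientation: [0.5, 0.501, -0.499, -0.499]
contact_force: [0.5, 0.8, -2.4]
gripper_width: 0.0264
time: 31.6
tcp_pos: [0.6364, 0.0303, 0.1081]
orientation: [-0.499, -0.5, 0.501, 0.5]
contact_force: [-0.0, 0.3, -1.9]
gripper_width: 0.0265
[0.6364 0.0303 0.1081] 0.026524802648457062
```

View pics/t9.png

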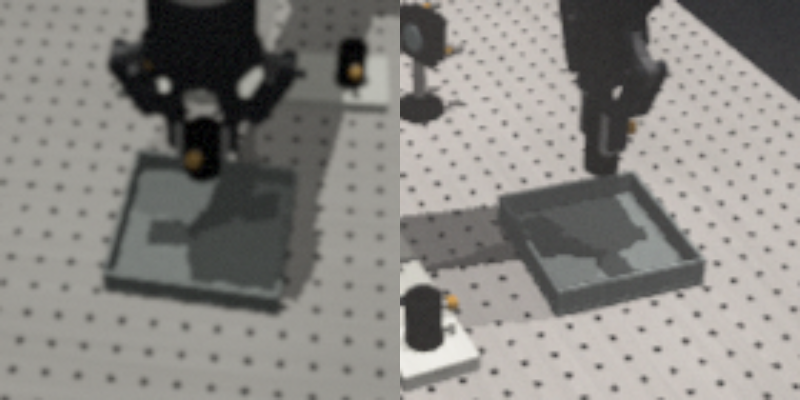

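It is held upright over the tray. In the scene half its foot is at about (175, 203) and the tray centre at (230, 200). Lowering it in.

```bash
python3 -m handwheel '[[[2.4,0,3,0,0],[2.4,0,3,0,0],[2.4,0,1.3,0,0],[2.4,0,0.3,0,0],[2.4,0,0,0,0]]]'; python3 -m handwheel '[[[2.4,0,0.2,0,0],[2.4,0,0.1,0,0],[2.4,0,0,0,0]]]'
```

```text
time: 32.33
tcp_pos: [0.6385, 0.03, 0.0337]
orientation: [0.5, 0.5, -0.5, -0.5]
contact_force: [0.0, -0.1, -1.9]
gripper_width: 0.0262
time: 32.7
tcp_pos: [0.638, 0.03, 0.03]
orientation: [0.5, 0.5, -0.5, -0.5]
contact_force: [-0.5, 0.5, -1.6]
gripper_width: 0.0261
```

```bash
python3 -m handwheel '[[[2.4,0,0.1,0,0],[2.4,0,0.1,0,0],[2.4,0,0,0,0]]]'; python3 -m handwheel '[[[2.4,0,0.05,0,0],[2.4,0,0,0,0]]]'
```

```text
time: 33.08
tcp_pos: [0.638, 0.0299, 0.0279]
orientation: [0.5, 0.5, -0.5, -0.5]
contact_force: [0.2, 0.3, -0.7]
gripper_width: 0.0262
time: 33.33
tcp_pos: [0.6381, 0.03, 0.0278]
orientation: [0.5, 0.5, -0.5, -0.5]
contact_force: [-2.0, -0.0, 4.6]
gripper_width: 0.0263
```

The floor contact is there (4.6 N at the predicted height). Releasing, retreating and checking.

```bash
python3 -m handwheel '[[[4.6,0,0,0,0],[4.6,0,0,0,0],[4.6,0,0,0,0],[4.6,0,0,0,0]]]'; python3 -m handwheel '[[[4.6,0,-2,0,0],[4.6,0,-4,0,0],[4.6,0,-5,0,0],[4.6,0,-5,0,0],[4.6,4,0,0,0],[4.6,6,0,0,0],[4.6,6,0,0,0],[4.6,0,0,0,0]]]'
python3 - <<'E'
from h import *
np.set_printoptions(precision=4,suppress=True)
R,p,s=axes();print(p,s["contact_force"])
for n in ["scene","side"]:
    c=capture(n); W=cloud(c); cv2.imwrite(f"pics/{n}10.png",c["frame"][:,:,::-1])
    for m,z in [("holder_a",.056),("gauge",.093)]:
        for d in cut_out(c,m)[:4]:
            if d["p"]<.3: continue
            q=W[d["region"]];q=q[~np.isnan(q[:,0])]
            print(n,m,round(d["p"],2),np.round(d["pixel"]),np.median(q,0),"top",np.percentile(q[:,2],97))
E
```

```text
time: 33.83
tcp_pos: [0.6378, 0.03, 0.0272]
orientation: [-0.5, -0.5, 0.5, 0.5]
contact_force: [0.4, 0.8, 0.4]
gripper_width: 0.0459
time: 34.83
tcp_pos: [0.6366, 0.198, 0.1884]
orientation: [0.497, 0.504, -0.501, -0.498]
contact_force: [0.2, -0.2, 0.4]
gripper_width: 0.046
[0.6366 0.198  0.1884] [ 0.2029 -0.234   0.3844]
scene holder_a 0.71 [234. 248.] [0.6484 0.0307 0.0442] top 0.05540474909234696
scene holder_a 0.7 [176. 303.] [0.4683 0.1452 0.0454] top 0.05748302065580298
scene holder_a 0.47 [175. 236.] [ 0.4689 -0.0328  0.043 ] top 0.0575385776919578
side holder_a 0.75 [215. 230.] [ 0.4576 -0.043   0.044 ] top 0.05826406837911524
side holder_a 0.49 [172. 207.] [0.4539 0.1353 0.0431] top 0.058464265543018035
side gauge 0.54 [284. 296.] [ 0.4813 -0.2796  0.0689] top 0.09462949331199887
```

View pics/side10.png

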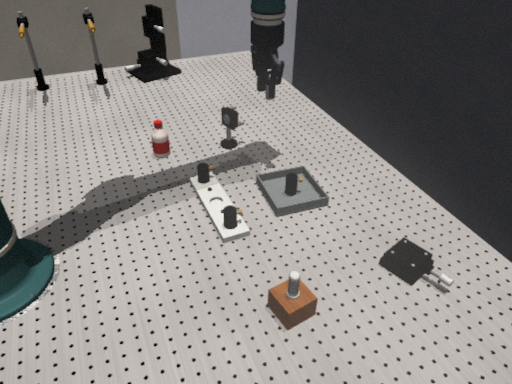

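View pics/scene10.png

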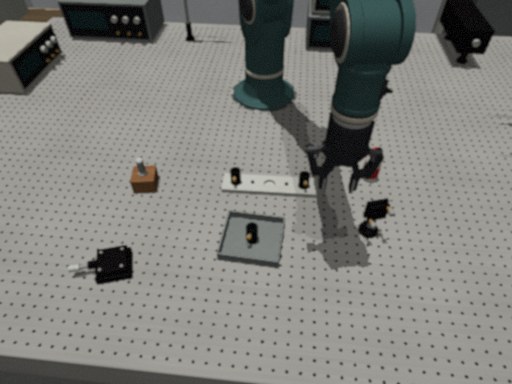

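The rejected holder stands upright in the tray, at (234, 251) in the scene view. The sound holders are in the end pockets, the gauge is home and the bystanders haven't moved. The arm is clear and its motion has ended, so I'll hand in.

```bash
python3 -m handwheel '[[[4.6,0,0,0,0],[4.6,0,0,0,0]]]'; python3 -c "
from plant import *
print(close_job())"
```

```text
time: 35.38
tcp_pos: [0.638, 0.1893, 0.1874]
orientation: [0.5, 0.5, -0.5, -0.5]
contact_force: [-0.4, -0.3, -0.6]
gripper_width: 0.046
the job is handed in; nothing more can be done
None
```

The job is done and handed in at 35.4 s. I gauged the three holders in order from the stand end:

| Holder | Result | Force when the gauge stopped |
|---|---|---|
| First (nearest the stand) | Took the gauge to its collar; left in place | about 11 N |
| Middle | Stopped the gauge at about 18 mm, so faulty; now upright in the reject tray | about 8 N |
| Last | Took the gauge to its collar; left in place | about 8 N |

The last pictures show:
- **Gauge:** home in its stand, its top at the same height as at the start.
- **Rejected holder:** upright near the tray's centre, top about 55 mm above the table as expected.
- **Sound holders:** upright in the end pockets of the rack.
- **Bystanders:** where they were, judged by eye from the pictures.

**Checks that disagreed:** the fixed cameras differed by 2–4 mm, so I aimed from the wrist camera. In the last check, the network missed the gauge in the scene view and the rejected holder in the side view. Both were plainly visible in the pictures.

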